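# Set the line test set's gate selector and press its test button

## Task

Run a line test on the grey test set: with your fingertips push its upright steel selector pin along the long leg of the L-shaped slot, round the corner, and on to the very end of the short leg, and leave it there. Then press the round test button on the same case fully down and let it come back up. Nothing needs gripping: only push and press, do not lift anything, and leave the handset, fuse carrier and brass protectors where they lie.

Things in the scene. Friction and masses are not known exactly. Their poses are not given: they have to be found in the camera images.
- test_set: Grey steel case with a bare metal top, 200 (its x) x 170 (its y) x 40 mm high, fixed to the desk. Origin: centre of its underside; z up. L-shaped slot 18 mm wide through the flat 6 mm top plate: long leg along the case's x, short leg along its y (see the gate points). Only the selector pin and the button stand above the top, besides screw heads and a dial under 3 mm.
- selector: Upright round steel pin, 14 mm diameter, standing 30 mm above the case top, on a 56 mm foot disc (6 mm thick) caught under the top plate: it slides but cannot come out. Origin: centre of the foot's underside, on the pin's axis (its z), 26 mm above the case's underside; pin top at 70 mm. Greased: slides with 0.3 to 3 N, no spring, stays where left. Starts in the first 25 mm of the long leg.
- selector_top (a point): Centre of the top end of the selector pin.
- gate_start (a point): Point on the case top, in the long leg: pin's axis when it is at the start of the long leg (2 mm play). In the case's frame at x -40, y +20, z 40 mm.
- gate_corner (a point): Point on the case top, on the centre lines of both legs where they meet, 80 mm from gate_start along the case's +x; the slot's end wall stops the pin 2 mm beyond it. In the case's frame at x +40, y +20, z 40 mm.
- gate_end (a point): Point on the case top: pin's axis when the pin is stopped by the end of the short leg, 50 mm from gate_corner along the case's -y. In the case's frame at x +40, y -30, z 40 mm.
- test_button (a joint): Travel of the test button, m: 0 up, 0.006 fully down; sprung, about 4 N when fully down; comes up when let go.
- test_button_top (a point): Centre of the top of the round, 28 mm test button in its 44 mm wide, 12 mm high grey housing on the case top; 18 mm above the case top when up, at x -45, y -50 mm in the case's frame. Pressed straight down.
- handset: Black telephone handset lying on the desk, loose, 206 x 56 x 42 mm, long along its x. Origin: centre of its underside. Leave alone.
- fuse_carrier: White porcelain fuse carrier, loose, 92 x 30 x 32 mm. Origin: centre of its underside. Leave alone.
- protector_1: Brass carbon-block protector, loose, 45 x 28 x 24 mm. Origin: centre of its underside. Leave alone.
- protector_2: Second brass carbon-block protector, as the first. Leave alone.
Not all that is in view belongs to the job. What is meant by the selector is not orange, turquoise or white, and is the larger of those in its own colour.

How it is judged:
On the way, in this order (a step that is already met when the one before it is completed fails the run):
1. the selector pin has been pushed along the long leg to the corner (x of selector in the frame of test_set above 0.034 m and y of selector in the frame of test_set above 0.005 m).
2. the selector pin is at the end of the short leg (x of selector in the frame of test_set above 0.034 m and y of selector in the frame of test_set below -0.024 m), for 0.1 s.
3. the test button is pressed down (value of joint test_button above 0.0045 m).
At the end, for the whole second after the job is handed in: The selector pin rests upright within 6 mm of the end of the short leg, still in its slot, and the test button, pressed at least 4.5 mm after the selector was set, is up again (within 2 mm) (all of step 2 and x of selector in the frame of test_set below 0.046 m and y of selector in the frame of test_set above -0.036 m and angle between selector's own z axis and vertical below 0.15 rad and linear speed of selector below 0.01 m/s and value of joint test_button below 0.002 m); the robot touches nothing.
It fails at once if the selector is lifted (more than 5 mm) off its seat (z of selector in the frame of test_set above 0.031 m).
It fails at once if the handset is moved more than 15 mm (distance of handset from where it was at the start of the episode above 0.015 m).
It fails at once if the fuse carrier is moved more than 15 mm (distance of fuse_carrier from where it was at the start of the episode above 0.015 m).
It fails at once if a protector is moved more than 15 mm (distance of any of protector_1, protector_2 from where it was at the start of the episode above 0.015 m).
It also fails if it takes over 42 s, if anything falls off the work surface, if the arm or the gripper's body presses on something with over 40 N, if the wrist force passes 120 N, or if a joint passes its speed limit or range.

## Robot

A 6-joint arm with a two-finger parallel gripper is mounted at the origin on the work surface. World frame = base frame: x ahead of the robot, y to its left, z up, the work surface at z = 0. Lengths are in m, angles in rad, forces in N, time in s.
With the tool pointing down it reaches from about 0.35 to 0.975 m from the base axis. Payload 4.9 kg.
Tool frame: the origin (TCP) lies at the very end of the fingers, on their centre line; the grasp point (between the pads) lies 19 mm behind it; x points along the fingers, y is the direction in which the jaws open and shut, and the axes are right-handed (so a half turn about x gives the same grasp; the last joint's range is limited). The gripper opens to 85 mm and grips with 20 to 120 N. Pads are 22 mm wide; open, the fingers measure 114 mm over their backs; the gripper's body (76 mm by 85 mm) begins 54 mm behind the grasp point. The pads swing forward as they close: fully open they stand 13 mm farther back than shut.
Start: joints at [-1.28, 0.053, 1.613, -0, 1.476, -0.119], TCP at [0.249, -0.573, 0.231] pointing down, gripper open.
Joint ranges: [-3.01, 3.01], [-1.01, 2.22], [0.06, 2.58], [-1.02, 4.17], [0.09, 2.62], [-3.14, 3.14]. Speed limits (rad/s): [2.57, 2.57, 3.14, 3.14, 3.14, 3.14].

## Interface

Orientations are given as a rotation vector (axis times angle).
In Python, from station import ctrl, get_image, calibration, finish_job, search_frame, cut_out, mark_of gives the robot as it stands. The module is installed in compiled form; this text tells all that it offers.
- The arm moves only by the tool arm_command, never from a script. Its argument "plan" is a list that holds one entry, the list of rows, each a list of 7 numbers: the shift along the tool's x, y, z in m, then the turn, a rotation vector about the tool's x, y, z in degrees, then the finger opening in m, from 0 to 0.0854. A call has 1 to 20 rows; each row shifts and turns the pose as measured when the row begins, along the tool's axes as they then stand; what a row does not reach is not made up. A row lasts 1/12 s, in which the tool goes at most 41.7 mm and 7.16 degrees, less where a joint would pass 70% of its speed; a pose out of reach is approached as far as the arm can. A call with a gripper value outside its range is refused whole. The fingers move at their own pace and stop on an object; "squeeze" is the grip in N (left out, the last holds). Time passes only in rows, so rows that do not move let the fingers close. It gives the time, the measured TCP pose, the force and the opening at its end, in the units of the state.
- ctrl.get_obs(): the state, without advancing time (a new reading comes with each control period).
- get_image(name): name is "scene" or "side" or "wrist"; returns the picture (400x640x3 uint8, red, green, blue); there is no depth.
- calibration(name): a dict with "fx", "fy", "cx", "cy" (pixels), "k1" (the pictures are not rectified: a ray, as slopes to the right and down, at radius r is drawn at 1 + k1 r^2 times it, then the intrinsics apply), "cam_to_world" (4x4, takes a point from camera to world coordinates); the wrist camera has in their place "hand_eye" (4x4, takes a point from camera to tool coordinates, whose origin is the TCP and whose axes are the tool frame's). Camera axes: x right, y down, z forward; pixel columns grow to the right and rows downward; lengths in m; the calibration is good to about 2 mm. A picture is of the moment at which its call begins: read the wrist's pose just before it. calibration takes no time and is no camera call.
- finish_job(): hands the job in, once; it reports no verdict.
Trained networks look in the newest picture that a camera, given by its name, has taken for a name from the list of things; names that differ only in an ending like _2 or _b are one class to them, and where a whole thing is asked for, a point or a joint stands for the part that bears it (a point fixed in the world has none). Each returns a list of dicts, best first, with "conf" (0 to 1); they miss things now and then, are a little off and sometimes report something else, mostly with a low value. They report only what shows in the picture. A call takes as long as a camera call. They do not tell look-alikes from the thing itself.
- search_frame(camera, thing): "at" ([x, y, z] in m, in the coordinates of the camera as it stood for that picture, good to about 4 mm: the middle of the surface that is visible of it).
- cut_out(camera, thing): "mask" (400x640 bool, what is visible of it).
- mark_of(camera, thing): "at" ([x, y, z] in m, in the coordinates of the camera as it stood for that picture, good to about 4 mm: a listed point, or the origin of a listed thing).
The state is a dict: "t": time; "q": joint angles; "dq": joint speeds; "effort": joint torques, N m; "tool_pos": TCP position; "tool_rot": TCP orientation; "contact_force": force on the tool from outside, world axes, zero at the start; "wrist_torque": the same for the moment, N m; "opening": finger opening in m.
Only numpy, scipy, OpenCV 4.12 (cv2) and the standard library are available. Lean on these libraries where they do the work, as an engineer would, in place of code of your own. Each camera call takes 0.05 s, during which the arm holds its last target. There are 200 camera calls.

## Working session

There is one attempt and no reset: what is moved stays moved. The work goes in short steps, Python scripts to look and compute and a tool call to move; the robot and the scene stay as the last step left them, time stands still between calls to the robot, and variables do not carry over. Pictures are saved under pics/ and viewed, about 8 in all and at most 12, crops included, and the job is handed in when it is done.

Besides the shell and the picture viewer there is one more tool, called as name(argument=value, ...), one argument or row to a line, values as JSON. arm_command: Moves the arm, as the interface text tells. Its arguments: {"type":"object","properties":{"plan":{"type":"array","items":{"type":"array","items":{"type":"array","items":{"type":"number"}}}},"squeeze":{"type":"number"}},"required":["plan"]}

```bash
mkdir -p pics; cat > h.py <<'E'
import numpy as np, cv2
from scipy.spatial.transform import Rotation as R
from station import *
np.set_printoptions(precision=4,suppress=True)
def T(cam,obs=None):
    c=calibration(cam)
    if 'cam_to_world' in c: return np.array(c['cam_to_world'])
    o=obs or ctrl.get_obs(); M=np.eye(4); M[:3,:3]=R.from_rotvec(o['tool_rot']).as_matrix(); M[:3,3]=o['tool_pos']
    return M@np.array(c['hand_eye'])
def w(M,p): return M[:3,:3]@np.array(p)+M[:3,3]
def proj(cam,P,M):
    c=calibration(cam); p=M[:3,:3].T@(np.array(P)-M[:3,3]); s=p[:2]/p[2]; s=s*(1+c['k1']*(s@s))
    return np.array([c['fx']*s[0]+c['cx'],c['fy']*s[1]+c['cy']])
def ray_z(cam,uv,z,M):
    c=calibration(cam); d=np.array([(uv[0]-c['cx'])/c['fx'],(uv[1]-c['cy'])/c['fy']]); s=d.copy()
    for _ in range(20): s=d/(1+c['k1']*(s@s))
    v=M[:3,:3]@np.array([s[0],s[1],1]); return M[:3,3]+v*(z-M[2,3])/v[2]
def save(cam,name):
    im=get_image(cam); cv2.imwrite(f'pics/{name}.png',im[:,:,::-1]); return im
E
python3 - <<'E'
from h import *
o=ctrl.get_obs();print(o['t'],o['tool_pos'],o['tool_rot'],o['opening'])
for cam in ['scene','side']:
    M=T(cam); save(cam,cam+'1')
    for n in ['test_set','selector','selector_top','gate_start','gate_corner','gate_end','test_button_top']:
        for r in mark_of(cam,n)[:3]:
            p=w(M,r['at']); print(cam,n,round(r['conf'],2),p,proj(cam,p,M).round())
a=cv2.imread('pics/scene1.png');b=cv2.imread('pics/side1.png')
E
```

```text
0.0 [ 0.2488 -0.5727  0.2301] [ 1.9965  0.417  -1.9968] 0.085294589977181
scene test_set 0.66 [ 0.5993 -0.0638  0.0004] [309. 229.]
scene test_set 0.19 [ 0.5717 -0.059   0.093 ] [302. 208.]
scene selector 0.85 [ 0.7935 -0.0951 -0.0019] [350. 275.]
scene selector 0.69 [ 0.5696 -0.0597  0.0243] [303. 219.]
scene selector 0.63 [ 0.4058 -0.0416 -0.0008] [270. 190.]
scene selector_top 0.54 [ 0.5691 -0.0596  0.093 ] [302. 208.]
scene selector_top 0.52 [ 0.7943 -0.0933  0.0693] [352. 266.]
scene selector_top 0.51 [0.4006 0.0688 0.0661] [291. 157.]
scene gate_start 0.6 [ 0.5584 -0.0732  0.0386] [297. 217.]
scene gate_corner 0.75 [ 0.6119 -0.0212  0.0386] [321. 216.]
scene gate_corner 0.32 [ 0.5701 -0.0585  0.0949] [302. 207.]
scene gate_corner 0.32 [ 0.6735 -0.3174 -0.0014] [268. 304.]
scene gate_end 0.75 [ 0.6506 -0.0523  0.0388] [324. 231.]
scene test_button_top 0.53 [ 0.6031 -0.125   0.0617] [295. 234.]
side test_set 0.9 [ 0.6016 -0.0642 -0.0029] [314. 244.]
side selector 0.81 [0.3998 0.0703 0.0056] [232. 219.]
side selector 0.78 [ 0.4135 -0.1334 -0.0012] [243. 275.]
side selector 0.64 [ 0.6112 -0.0198  0.0405] [314. 220.]
side selector_top 0.88 [0.3966 0.0668 0.0718] [228. 201.]
side selector_top 0.7 [ 0.7946 -0.0921  0.0717] [392. 220.]
side selector_top 0.59 [ 0.411  -0.132   0.0533] [240. 259.]
side gate_start 0.97 [ 0.5548 -0.0752  0.0366] [297. 239.]
side gate_corner 0.7 [ 0.6133 -0.0205  0.04  ] [315. 220.]
side gate_corner 0.54 [ 0.5571 -0.0755  0.0369] [298. 239.]
side test_button_top 0.64 [ 0.6013 -0.1284  0.0638] [320. 243.]
```

View pics/scene1.png

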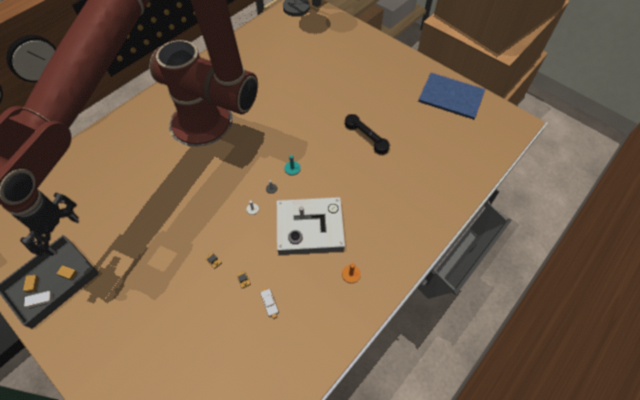

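View pics/side1.png

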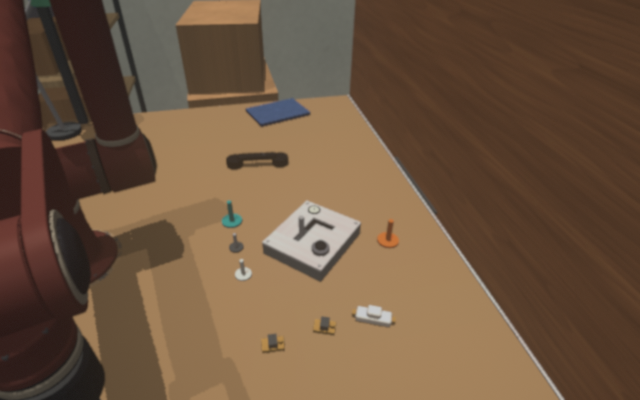

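The scene camera puts the case at about px (310,228), with its own selector pin at (302,210) and the button at (295,236). The turquoise, white, orange and small grey pins standing on the desk are decoys. The marks agree with the given geometry at a yaw of about 43°. Next I'll work out the approach and a closer wrist view.

```bash
python3 - <<'E'
from h import *
print(np.array(calibration('wrist')['hand_eye']))
o=ctrl.get_obs();A=R.from_rotvec(o['tool_rot']).as_matrix();print(A)
tgt=np.array([0.54,-0.10,0.25]);print('shift tool',A.T@(tgt-o['tool_pos']))
y=A[:,1];print('tool y yaw',np.degrees(np.arctan2(y[1],y[0])))
E
```

```text
[[-0.0018 -0.3088  0.9511 -0.1437]
 [ 1.     -0.0011  0.0015  0.0005]
 [ 0.0005  0.9511  0.3088 -0.0802]
 [ 0.      0.      0.      1.    ]]
[[ 0.      0.3984 -0.9172]
 [-0.     -0.9172 -0.3984]
 [-1.      0.     -0.    ]]
shift tool [-0.0187 -0.3181 -0.4554]
tool y yaw -66.52085383076613
```

arm_command(
  plan=[
    [[-0.006,0,0,-6.5,0,0,0],[-0.006,0,0,-6.5,0,0,0],[-0.006,0,0,-6.5,0,0,0],[0,-0.009,-0.033,0,0,0,0],[0,-0.009,-0.033,0,0,0,0],[0,-0.009,-0.033,0,0,0,0],[0,-0.009,-0.033,0,0,0,0],[0,-0.009,-0.033,0,0,0,0],[0,-0.009,-0.033,0,0,0,0],[0,-0.009,-0.033,0,0,0,0],[0,-0.009,-0.033,0,0,0,0],[0,-0.009,-0.033,0,0,0,0],[0,-0.009,-0.033,0,0,0,0],[0,-0.009,-0.033,0,0,0,0],[0,-0.009,-0.033,0,0,0,0],[0,-0.009,-0.033,0,0,0,0],[0,-0.009,-0.033,0,0,0,0],[0,-0.009,-0.033,0,0,0,0],[0,0,0,0,0,0,0]],
  ],
)

```text
t: 2.38
tool_pos: [0.5224, -0.1146, 0.2516]
tool_rot: [1.779, 0.703, -1.77]
contact_force: [-0.3, -1.0, 0.5]
opening: -0.0001
```

```bash
cat > look.py <<'E'
from h import *
import sys
o=ctrl.get_obs();M=T('wrist',o);save('wrist',sys.argv[1]);A=R.from_rotvec(o['tool_rot']).as_matrix()
print(o['t'],o['tool_pos'],o['opening'],o['contact_force']);print(A)
for n in ['test_set','selector','selector_top','gate_start','gate_corner','gate_end','test_button_top']:
    for r in mark_of('wrist',n)[:2]:
        p=w(M,r['at']); print(n,round(r['conf'],2),p,proj('wrist',p,M).round())
E
python3 look.py wrist1
```

```text
2.3833 [ 0.5224 -0.1146  0.2516] -0.00012413373459094906 [-0.2907 -1.0287  0.5142]
[[ 0.0069  0.6892 -0.7246]
 [-0.0037 -0.7246 -0.6892]
 [-1.      0.0074 -0.0024]]
test_set 0.82 [ 0.6028 -0.0621 -0.0012] [335.  84.]
selector 0.9 [ 0.4091 -0.0379 -0.0017] [212. 190.]
selector 0.87 [ 0.4175 -0.1309  0.0026] [273. 235.]
selector_top 0.78 [0.4024 0.0678 0.0715] [102. 144.]
selector_top 0.73 [ 0.5721 -0.0624  0.1015] [315. 107.]
gate_start 0.6 [ 0.5592 -0.0786  0.0389] [319. 126.]
gate_corner 0.83 [ 0.6133 -0.019   0.0421] [312.  43.]
gate_end 0.57 [ 0.6536 -0.0535  0.0431] [367.  37.]
test_button_top 0.82 [ 0.6034 -0.1268  0.0625] [385. 129.]
```

View pics/wrist1.png

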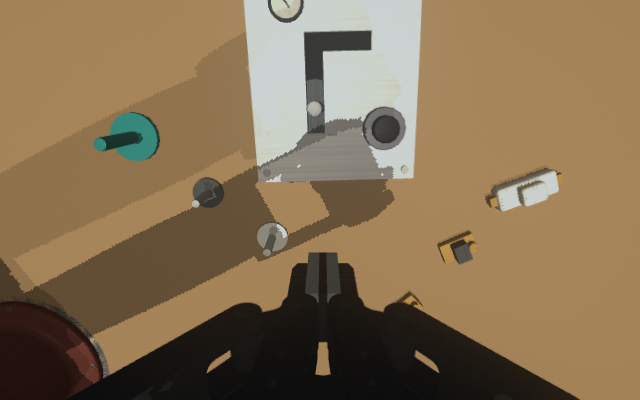

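```bash
python3 - <<'E'
from h import *
M=T('wrist')
px=[(304,31),(371,31),(371,50),(307,133),(325,133),(325,50)]; wc=np.array([ray_z('wrist',p,.04,M)[:2] for p in px])
cc=np.array([(49,29),(49,-37),(31,-37),(-49,29),(-49,11),(31,11)])/1e3
H,_=cv2.estimateAffinePartial2D(cc,wc,ransacReprojThreshold=.01)
print('scale',np.hypot(H[0,0],H[1,0]),'yaw',np.degrees(np.arctan2(H[1,0],H[0,0])),'centre',H[:,2])
print('resid mm',((cc@H[:,:2].T+H[:,2])-wc)*1e3)
yaw=np.arctan2(H[1,0],H[0,0]);
# known-marks fit
mk=np.array([(-40,20),(40,20),(40,-30),(0,0),(-45,-50)])/1e3
mw=np.array([(.5575,-.0755),(.613,-.020),(.652,-.053),(.6015,-.0632),(.6027,-.1268)])
H2,_=cv2.estimateAffinePartial2D(mk,mw,ransacReprojThreshold=.02);print(H2, np.degrees(np.arctan2(H2[1,0],H2[0,0])))
pt=ray_z('wrist',(314,107),.07,M); print('pin top',pt)
Rz=R.from_euler('z',yaw).as_matrix()[:2,:2]
print('pin in case',Rz.T@(pt[:2]-H[:,2]), Rz.T@(pt[:2]-H2[:,2]))
o=ctrl.get_obs();print('tcp case',Rz.T@(o['tool_pos'][:2]-H[:,2]),'tool z yaw',np.degrees(np.arctan2(.6892,.7246)))
E
```

```text
scale 0.9967694081829558 yaw 44.13420115711025 centre [ 0.5987 -0.0677]
resid mm [[-0.0146 -0.5538]
 [ 1.0093 -0.2684]
 [ 0.305  -0.473 ]
 [ 0.4668 -0.2439]
 [ 0.0224  0.7457]
 [-1.7889  0.7934]]
[[ 0.7025 -0.7046  0.6004]
 [ 0.7046  0.7025 -0.0614]] 45.082583469436116
pin top [ 0.5685 -0.0679  0.07  ]
pin in case [-0.0219  0.0209] [-0.0275  0.0175]
tcp case [-0.093   0.0171] tool z yaw 43.56567627551957
```

The wrist view shows the slot corner near (314,40), the short leg's end at (371,40), the pin top at (314,107) and the button at (385,128). The pin is at case x ≈ -24, inside its starting range. I'll go down behind the pin with the fingers closed.

arm_command(
  plan=[
    [[0.01,-0.001,-0.008,0,0,0,0],[0.03,-0.001,-0.008,0,0,0,0],[0.03,-0.001,-0.008,0,0,0,0],[0.03,-0.001,-0.007,0,0,0,0],[0.03,0,-0.005,0,0,0,0],[0.03,0,0,0,0,0,0],[0.015,0,0,0,0,0,0],[0.01,0,0,0,0,0,0],[0.01,0,0,0,0,0,0],[0,0,0,0,0,0,0]],
  ],
)

```text
t: 3.62
tool_pos: [0.5472, -0.0963, 0.0461]
tool_rot: [1.793, 0.683, -1.778]
contact_force: [0.1, 0.7, -0.8]
opening: 0.0003
```

```bash
cat > st.py <<'E'
from h import *
o=ctrl.get_obs();y=np.radians(44);Rz=np.array([[np.cos(y),-np.sin(y)],[np.sin(y),np.cos(y)]])
A=R.from_rotvec(o['tool_rot']).as_matrix()
print(o['t'],'tcp',o['tool_pos'],'case mm',Rz.T@(o['tool_pos'][:2]-[.600,-.0645])*1e3,'F',o['contact_force'],'z yaw',np.degrees(np.arctan2(-A[1,2],-A[0,2])),'tilt',A[2])
E
python3 st.py; python3 - <<'E'
from h import *
a=save('scene','s2');b=save('side','d2')
cv2.imwrite('pics/c2.png',np.vstack([cv2.resize(a[160:270,230:380],(800,587))[:, :,::-1][:300*2][:587]]) )
E
```

```text
3.6167 tcp [ 0.5472 -0.0963  0.0461] case mm [-60.1208  13.7908] F [ 0.1098  0.7496 -0.8037] z yaw 42.46965889560844 tilt [-0.9999  0.013  -0.0036]
```

```bash
python3 - <<'E'
import cv2,numpy as np
a=cv2.imread('pics/s2.png')[165:265,240:380];b=cv2.imread('pics/d2.png')[165:285,240:380]
cv2.imwrite('pics/c2.png',np.hstack([cv2.resize(a,(400,286)),cv2.resize(b,(400,343))[:286]]))
E
```

```text
(no output)
```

View pics/c2.png

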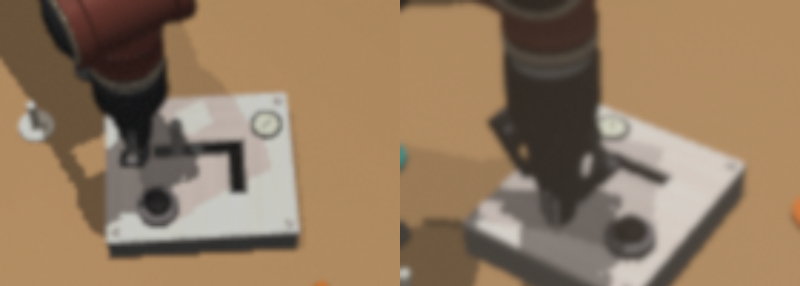

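arm_command(
  plan=[
    [[-0.003,-0.003,0,-1.5,0,-0.7,0],[-0.002,-0.003,0,0,0,0,0],[0,0,0,0,0,0,0]],
  ],
)

```text
t: 3.97
tool_pos: [0.5478, -0.0935, 0.0584]
tool_rot: [1.782, 0.708, -1.758]
contact_force: [0.2, 0.2, -0.7]
opening: 0.0003
```

```bash
python3 st.py; python3 look.py wrist2
```

```text
3.9667 tcp [ 0.5478 -0.0935  0.0584] case mm [-57.7471  15.4073] F [ 0.2166  0.2326 -0.6958] z yaw 43.956837813927464 tilt [-0.9999  0.0112 -0.0092]
3.9667 [ 0.5478 -0.0935  0.0584] 0.00026391920793668224 [ 0.2166  0.2326 -0.6958]
[[ 0.0144  0.694  -0.7198]
 [-0.0017 -0.7199 -0.6941]
 [-0.9999  0.0112 -0.0092]]
test_set 0.91 [ 0.6042 -0.0624  0.0023] [348. 129.]
selector 0.77 [ 0.5704 -0.0611  0.0279] [306. 177.]
selector 0.63 [ 0.4062 -0.0383 -0.0017] [130. 307.]
selector_top 0.8 [ 0.4006 -0.0329  0.0517] [ 70. 361.]
selector_top 0.63 [ 0.5699 -0.0637  0.101 ] [302. 233.]
gate_corner 0.58 [ 0.6128 -0.0184  0.0437] [299.  53.]
gate_end 0.62 [ 0.6503 -0.055   0.0432] [417.  50.]
test_button_top 0.6 [ 0.6038 -0.1291  0.0659] [461. 245.]
```

View pics/wrist2.png

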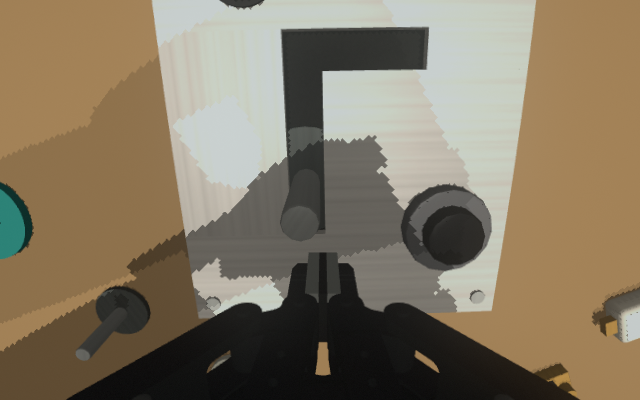

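```bash
python3 - <<'E'
from h import *
M=T('wrist')
px=[(281,30),(428,28),(428,69),(324,233),(322,71)]; wc=np.array([ray_z('wrist',p,.04,M)[:2] for p in px])
cc=np.array([(51,29),(51,-39),(31,-39),(-51,11),(31,11)])/1e3
for cc in [np.array([(e,29),(e,-f),(31,-f),(-e,11),(31,11)])/1e3 for e,f in [(49,37)]]:
    H,_=cv2.estimateAffinePartial2D(cc,wc,ransacReprojThreshold=.01)
    print('scale',np.hypot(H[0,0],H[1,0]),'yaw',np.degrees(np.arctan2(H[1,0],H[0,0])),'centre',H[:,2]); print(((cc@H[:,:2].T+H[:,2])-wc)*1e3)
y=np.radians(44);Rz=np.array([[np.cos(y),-np.sin(y)],[np.sin(y),np.cos(y)]])
C=H[:,2]
for z in (.07,.1):print('pin top',z,Rz.T@(ray_z('wrist',(300,222),z,M)[:2]-C)*1e3)
print('pin base at .04',Rz.T@(ray_z('wrist',(305,178),.04,M)[:2]-C)*1e3)
print('button',Rz.T@(ray_z('wrist',(453,235),.058,M)[:2]-C)*1e3)
o=ctrl.get_obs();print('tcp',Rz.T@(o['tool_pos'][:2]-C)*1e3)
E
```

```text
scale 0.9901766269553519 yaw 44.86634033080405 centre [ 0.5991 -0.06  ]
[[ 0.2873  0.2672]
 [ 0.3894 -0.1188]
 [-0.8516  0.2316]
 [ 0.1447 -0.3086]
 [ 0.0301 -0.0714]]
pin top 0.07 [-31.1145  20.9909]
pin top 0.1 [-19.8454  19.1074]
pin base at .04 [-19.1517  19.9063]
button [-42.5289 -49.9229]
tcp [-60.9409  12.5687]
```

```bash
python3 - <<'E'
from h import *
M=T('wrist');C=np.array([.5991,-.06]);y=np.radians(44.5);Rz=np.array([[np.cos(y),-np.sin(y)],[np.sin(y),np.cos(y)]])
f=lambda uv,z:Rz.T@(ray_z('wrist',uv,z,M)[:2]-C)*1e3
print('foot edge',f((306,128),.032),'pin front base',f((306,171),.032),'housing L/R',f((402,225),.052),f((492,225),.052))
for z in (.07,.08,.09,.1): print(z,'top',f((300,222),z),'dia',f((280,222),z)[1]-f((319,222),z)[1])
for k,p in dict(cam=M[:3,3]).items(): print(k,Rz.T@(p[:2]-C)*1e3,p[2])
E
```

```text
foot edge [ 4.6554 19.2979] pin front base [-17.1311  19.8161] housing L/R [-39.8983 -26.6074] [-40.5962 -71.0524]
0.07 top [-30.9343  21.2435] dia 16.37143423456594
0.08 top [-27.1835  20.5829] dia 15.11798969876243
0.09 top [-23.4328  19.9223] dia 13.864545162958922
0.1 top [-19.682   19.2617] dia 12.611100627155343
cam [18.0547 12.6153] 0.20061155692916738
```

The pin stands at case (-24, 20) and the TCP at (-61, 12.6), with nothing touching. I'll centre on the pin, then push along +x (tool -z). The pin edge is about 19 mm ahead of the fingertips.

arm_command(
  plan=[
    [[0.004,-0.004,0,0,0,0,0],[0.004,-0.003,0,0,0,0,0],[0,0,0,0,0,0,0],[0,0,0,0,0,0,0]],
  ],
)

```text
t: 4.7
tool_pos: [0.5408, -0.0876, 0.0467]
tool_rot: [1.779, 0.711, -1.762]
contact_force: [0.1, 0.3, 0.1]
opening: -0.0
```

```bash
sed -i 's/\[.600,-.0645\]/[.5991,-.06]/; s/radians(44)/radians(44.5)/' st.py; python3 st.py
```

```text
4.7 tcp [ 0.5408 -0.0876  0.0467] case mm [-60.9345  21.2296] F [0.0589 0.3062 0.1118] z yaw 43.971737816974844 tilt [-1.      0.007  -0.0068]
```

arm_command(
  plan=[
    [[-0.003,0,-0.006,0,0,0,0],[0,0,-0.006,0,0,0,0],[0,0,-0.005,0,0,0,0],[0,0,-0.005,0,0,0,0],[0,0,-0.005,0,0,0,0],[0,0,-0.005,0,0,0,0],[0,0,-0.005,0,0,0,0],[0,0,-0.005,0,0,0,0],[0,0,0,0,0,0,0]],
  ],
)

```text
t: 5.45
tool_pos: [0.5747, -0.0549, 0.0503]
tool_rot: [1.779, 0.711, -1.761]
contact_force: [-1.2, -0.2, 0.5]
opening: -0.0003
```

```bash
python3 st.py;python3 look.py wrist3
```

```text
5.45 tcp [ 0.5747 -0.0549  0.0503] case mm [-13.849   20.7898] F [-1.1672 -0.2369  0.518 ] z yaw 44.00194086414676 tilt [-1.      0.0072 -0.0069]
5.45 [ 0.5747 -0.0549  0.0503] -0.0002565437441365227 [-1.1672 -0.2369  0.518 ]
[[ 0.01    0.6946 -0.7193]
 [-0.0004 -0.7193 -0.6947]
 [-1.      0.0072 -0.0069]]
test_set 0.89 [ 0.6037 -0.0616  0.0021] [361. 207.]
selector 0.73 [ 0.3996  0.0657 -0.0025] [ 24. 285.]
selector 0.69 [ 0.4069 -0.0378 -0.0024] [149. 364.]
selector_top 0.56 [ 0.59   -0.044   0.1011] [329. 294.]
gate_start 0.28 [ 0.6011 -0.1265  0.0631] [464. 337.]
gate_corner 0.83 [ 0.614  -0.0192  0.0427] [323. 158.]
gate_end 0.96 [ 0.6533 -0.0557  0.044 ] [440. 152.]
test_button_top 0.9 [ 0.6058 -0.1275  0.0608] [471. 329.]
```

View pics/wrist3.png

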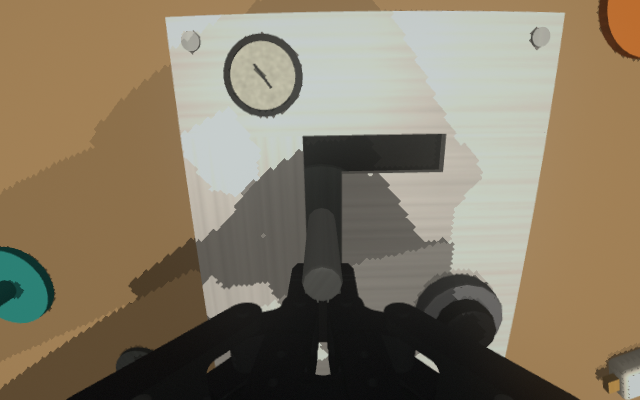

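The pin top sits at (322,284), centred on the fingertips and in contact, with the corner at (322,153). I'll carry on to the corner.

arm_command(
  plan=[
    [[0,0,-0.005,0,0,0,0],[0,0,-0.005,0,0,0,0],[0,0,-0.005,0,0,0,0],[0,0,-0.004,0,0,0,0],[0,0,-0.003,0,0,0,0],[0,0,-0.002,0,0,0,0],[0,0,0,0,0,0,0]],
  ],
)

```text
t: 6.43
tool_pos: [0.5926, -0.0376, 0.0503]
tool_rot: [1.779, 0.71, -1.763]
contact_force: [-0.0, -1.0, 0.4]
opening: 0.0002
```

```bash
python3 st.py; cat > pin.py <<'E'
from h import *
M=T('wrist');C=np.array([.5991,-.06]);y=np.radians(44.5);Rz=np.array([[np.cos(y),-np.sin(y)],[np.sin(y),np.cos(y)]])
im=get_image('wrist')
for cam in ['wrist','scene','side']:
    if cam!='wrist': get_image(cam)
    M=T(cam)
    for n in ['selector','selector_top']:
        for r in mark_of(cam,n):
            p=w(M,r['at']); q=Rz.T@(p[:2]-C)*1e3
            if abs(q).max()<90: print(cam,n,round(r['conf'],2),q,p[2])
E
python3 pin.py
```

```text
6.4333 tcp [ 0.5926 -0.0376  0.0503] case mm [11.1083 20.5182] F [-0.0428 -1.0448  0.4072] z yaw 43.91730809547323 tilt [-1.      0.0068 -0.0059]
wrist selector 0.69 [30.944  18.7533] 0.023904015464348477
wrist selector_top 0.75 [31.0475 21.478 ] 0.10048217985095736
scene selector 0.64 [30.2415 24.9534] 0.023092210532959623
scene selector_top 0.55 [31.3731 19.7497] 0.0964024450752381
side selector 0.52 [26.4765 23.0864] 0.027731145675551905
```

Pin at x ≈ 30 mm, so about 10–12 mm to go to the corner stop. Pushing on slowly until the force rises.

arm_command(
  plan=[
    [[0,0,-0.004,0,0,0,0],[0,0,-0.004,0,0,0,0],[0,0,-0.003,0,0,0,0],[0,0,-0.002,0,0,0,0],[0,0,0,0,0,0,0]],
  ],
)

```text
t: 7.3
tool_pos: [0.6021, -0.0286, 0.0502]
tool_rot: [1.778, 0.709, -1.765]
contact_force: [-1.7, -1.4, -0.2]
opening: -0.0
```

```bash
python3 st.py; python3 pin.py
```

```text
7.3 tcp [ 0.6021 -0.0286  0.0502] case mm [24.1625 20.344 ] F [-1.668  -1.3651 -0.2158] z yaw 43.853282959947386 tilt [-1.      0.0064 -0.0049]
wrist selector 0.68 [45.5865 16.8431] 0.02615595296373774
wrist selector_top 0.96 [44.541  18.2431] 0.10092785186532019
scene selector 0.6 [43.6024 23.9335] 0.02369694983790449
scene selector_top 0.55 [41.3335 18.481 ] 0.09439477389018669
side selector 0.57 [40.5642 23.9769] 0.027340625534685525
side selector_top 0.54 [-43.4807 -52.3599] 0.06679433596608841
```

arm_command(
  plan=[
    [[0,0,-0.002,0,0,0,0],[0,0,-0.002,0,0,0,0],[0,0,0,0,0,0,0]],
  ],
)

```text
t: 8.0
tool_pos: [0.6022, -0.0284, 0.0498]
tool_rot: [1.77, 0.707, -1.773]
contact_force: [-0.4, -1.0, 0.5]
opening: 0.0
```

```bash
python3 st.py
```

```text
8.0 tcp [ 0.6022 -0.0284  0.0498] case mm [24.3764 20.395 ] F [-0.3509 -0.9561  0.4662] z yaw 43.841016439693426 tilt [-1.      0.0049  0.0035]
```

The TCP stopped advancing with the pin against the corner wall. Now I'll back off, go round to the pin's +y side and line up with the short leg.

arm_command(
  plan=[
    [[0,0,0.007,0,0,0,0],[0,0,0.006,0,0,0,0],[0,-0.01,0,0,0,0,0],[0,-0.01,0,0,0,0,0],[0,-0.01,0,0,0,0,0],[0,-0.008,0,0,0,0,0],[0,0,0,0,0,0,0],[0,0,-0.008,0,0,0,0],[0,0,-0.008,0,0,0,0],[0,0,-0.006,0,0,0,0],[0,0,0,0,0,0,0]],
  ],
)

```text
t: 8.92
tool_pos: [0.5811, 0.011, 0.0506]
tool_rot: [1.775, 0.708, -1.767]
contact_force: [0.8, -0.2, 0.8]
opening: -0.0002
```

```bash
python3 st.py; python3 pin.py; python3 look.py wrist4
```

```text
8.9167 tcp [0.5811 0.011  0.0506] case mm [36.8583 63.2586] F [ 0.7842 -0.2297  0.764 ] z yaw 43.8682807711644 tilt [-1.      0.0065 -0.0021]
wrist selector 0.94 [42.5326 16.3026] 0.027380706117028003
wrist selector_top 0.92 [42.8632 15.5584] 0.09864077055005516
scene selector 0.67 [42.3771 21.4739] 0.022643724529203046
scene selector_top 0.52 [43.6909 19.85  ] 0.09717114722975695
side selector 0.75 [38.1705 21.6815] 0.02719525270195622
side selector_top 0.56 [41.8619 19.2548] 0.09600938144387927
9.3667 [0.5795 0.0099 0.0501] 0.000241511639734558 [-0.6668  0.7578  0.2859]
[[ 0.0045  0.692  -0.7219]
 [-0.0033 -0.7219 -0.692 ]
 [-1.      0.0055 -0.0009]]
test_set 0.56 [ 0.6019 -0.0585 -0.0001] [418. 273.]
selector 0.92 [ 0.3986  0.0682 -0.0028] [ 95. 341.]
selector_top 0.92 [ 0.618  -0.0176  0.0993] [456. 316.]
gate_end 0.91 [ 0.6493 -0.052   0.0425] [502. 247.]
```

View pics/wrist4.png

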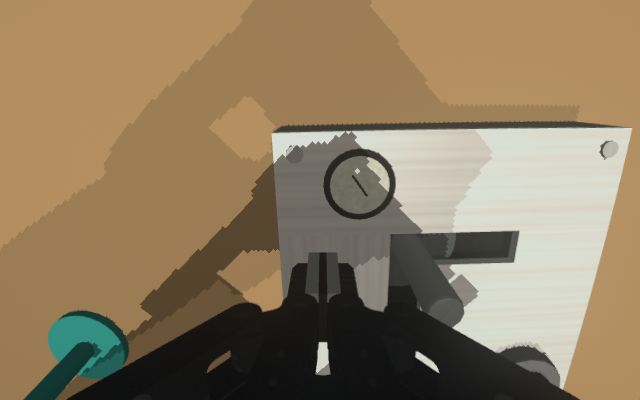

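The pin (base near (395,250), top (442,314)) stands at the corner, and the fingers are beside it on the +y side. I'll shift +x slightly, then push toward -y (tool +y).

arm_command(
  plan=[
    [[0,0,-0.004,0,0,0,0],[0,0,0,0,0,0,0],[0,0.006,0,0,0,0,0],[0,0.006,0,0,0,0,0],[0,0.006,0,0,0,0,0],[0,0.006,0,0,0,0,0],[0,0.005,0,0,0,0,0],[0,0.005,0,0,0,0,0],[0,0,0,0,0,0,0]],
  ],
)

```text
t: 10.52
tool_pos: [0.6096, -0.0143, 0.0509]
tool_rot: [1.776, 0.707, -1.768]
contact_force: [0.7, 0.7, 0.2]
opening: 0.0002
```

```bash
python3 st.py; python3 pin.py
```

```text
10.5167 tcp [ 0.6096 -0.0143  0.0509] case mm [39.5163 25.266 ] F [0.7179 0.6619 0.1513] z yaw 43.804061846618325 tilt [-1.      0.0064 -0.0017]
wrist selector 0.84 [ 44.154  -12.8297] 0.0261226764938427
wrist selector_top 0.89 [ 43.452  -10.3741] 0.09886673019683158
wrist selector_top 0.72 [42.0893 -9.0085] 0.025411517663280037
scene selector 0.59 [45.5946 -8.3053] 0.02336551951425947
side selector 0.69 [36.9982 -8.9233] 0.02448358794937333
side selector_top 0.65 [ 37.3602 -10.9737] 0.10028863275372657
side selector_top 0.49 [-42.6445  20.6531] 0.03931732078932215
```

arm_command(
  plan=[
    [[0,0.004,0,0,0,0,0],[0,0.004,0,0,0,0,0],[0,0.003,0,0,0,0,0],[0,0.003,0,0,0,0,0],[0,0,0,0,0,0,0]],
  ],
)

```text
t: 11.38
tool_pos: [0.6192, -0.0237, 0.0512]
tool_rot: [1.775, 0.709, -1.767]
contact_force: [0.3, 0.6, 0.4]
opening: 0.0003
```

```bash
python3 st.py; python3 look.py wrist5; python3 pin.py
```

```text
11.3833 tcp [ 0.6192 -0.0237  0.0512] case mm [39.7997 11.7989] F [0.3089 0.6099 0.4382] z yaw 43.91119229645647 tilt [-1.      0.0058 -0.0018]
11.3833 [ 0.6192 -0.0237  0.0512] 0.0003026242289244677 [0.3089 0.6099 0.4382]
[[ 0.0053  0.6935 -0.7204]
 [-0.0029 -0.7204 -0.6935]
 [-1.      0.0058 -0.0018]]
selector 0.92 [ 0.6438 -0.0469  0.0292] [381. 247.]
selector 0.74 [ 0.7934 -0.0913  0.0009] [609. 104.]
gate_start 0.63 [ 0.5604 -0.077   0.0403] [317. 378.]
gate_corner 0.82 [ 0.613  -0.0204  0.0464] [307. 269.]
gate_end 0.98 [ 0.6528 -0.0543  0.0428] [409. 255.]
wrist selector 0.92 [ 43.7027 -26.5677] 0.027720504031508192
wrist selector_top 0.84 [ 41.203  -26.1594] 0.1014766225048794
scene selector 0.4 [ 43.7722 -19.8351] 0.024439230869880646
scene selector_top 0.43 [ 43.205  -21.6343] 0.09435783596622582
side selector 0.56 [ 36.8993 -18.8003] 0.02522844502308652
side selector_top 0.67 [ 39.3974 -24.3851] 0.09690130907519878
```

View pics/wrist5.png

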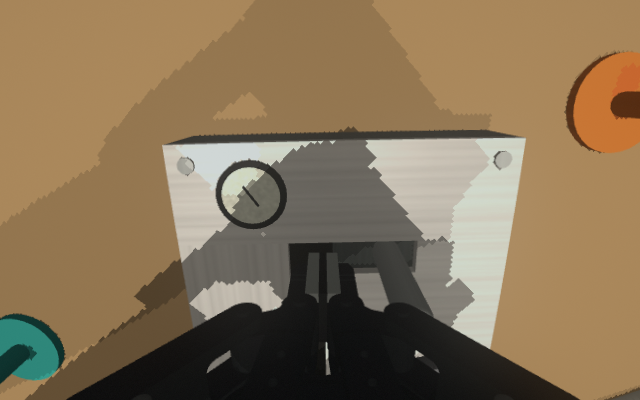

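The pin (front base about (390,250)) is around y = -22 mm, with some 8 mm to the end of the slot. I'll continue slowly to the stop.

arm_command(
  plan=[
    [[0,0.003,0,0,0,0,0],[0,0.002,0,0,0,0,0],[0,0.002,0,0,0,0,0],[0,0.001,0,0,0,0,0],[0,0,0,0,0,0,0]],
  ],
)

```text
t: 12.65
tool_pos: [0.6249, -0.0293, 0.0515]
tool_rot: [1.774, 0.711, -1.767]
contact_force: [-0.8, -0.5, 0.4]
opening: -0.0
```

```bash
python3 st.py; python3 pin.py
```

```text
12.65 tcp [ 0.6249 -0.0293  0.0515] case mm [39.9228  3.8425] F [-0.7507 -0.5271  0.3722] z yaw 43.93976721558855 tilt [-1.      0.0051 -0.0019]
wrist selector 0.76 [ 44.993  -26.8964] 0.02650540347163466
scene selector 0.42 [ 42.9495 -27.8633] 0.023682915028051532
scene selector_top 0.37 [ 43.1956 -30.8731] 0.09710620941876735
side selector 0.43 [ 36.9897 -25.8967] 0.028823281976370185
side selector_top 0.44 [ 38.7128 -29.9992] 0.0949434793891194
```

arm_command(
  plan=[
    [[0,0.002,0,0,0,0,0],[0,0.002,0,0,0,0,0],[0,0.002,0,0,0,0,0],[0,0,0,0,0,0,0]],
  ],
)

```text
t: 13.43
tool_pos: [0.6287, -0.032, 0.053]
tool_rot: [1.774, 0.715, -1.769]
contact_force: [-1.1, 1.3, 2.4]
opening: -0.0
```

```bash
python3 st.py; python3 pin.py
```

```text
13.4333 tcp [ 0.6287 -0.032   0.053 ] case mm [40.7619 -0.8089] F [-1.0622  1.3467  2.4025] z yaw 43.984103448795516 tilt [-1.      0.0017 -0.0026]
wrist selector 0.69 [ 44.7282 -33.0683] 0.026643292801777296
scene selector 0.47 [ 42.5742 -29.1656] 0.024521375502086995
scene selector_top 0.36 [ 45.4316 -30.3224] 0.09658930872562244
side selector 0.61 [ 35.9222 -25.4315] 0.025022746434954724
side selector_top 0.45 [ 38.4991 -36.107 ] 0.09742911547094868
side selector_top 0.18 [-43.3043  18.2986] 0.038725025547168945
```

arm_command(
  plan=[
    [[0,0.002,0,0,0,0,0],[0,0.002,0,0,0,0,0],[0,0,0,0,0,0,0]],
  ],
)

```text
t: 14.13
tool_pos: [0.6301, -0.0328, 0.0538]
tool_rot: [1.773, 0.721, -1.772]
contact_force: [-2.7, 2.5, 4.0]
opening: -0.0004
```

```bash
python3 st.py; python3 pin.py
```

```text
14.1333 tcp [ 0.6301 -0.0328  0.0538] case mm [41.1546 -2.2821] F [-2.6799  2.5498  3.9555] z yaw 44.00431198362215 tilt [-1.     -0.0038 -0.0023]
wrist selector 0.94 [ 45.3691 -33.8367] 0.030562259211294907
scene selector 0.47 [ 45.858  -27.3135] 0.02738949273567326
scene selector_top 0.54 [ 45.0111 -33.1171] 0.09233455327822182
side selector 0.46 [ 37.7597 -27.1939] 0.027753582754634243
side selector_top 0.56 [ 36.493  -34.9124] 0.09756519728160651
```

The force rises against the end stop. I'll back off, rise clear, and check the pin before going to the button.

arm_command(
  plan=[
    [[0,-0.006,0,0,0,0,0],[0,-0.008,0,0,0,0,0],[0,-0.004,0,0,0,0,0],[-0.03,0,0,0,0,0,0],[-0.03,0,0,0,0,0,0],[-0.03,0,0,0,0,0,0],[-0.01,0,0.02,0,0,0,0],[0,0,0.025,0,0,0,0],[0,0,0.02,0,0,0,0],[0,0,0.01,0,0,0,0],[0,0,0,0,0,0,0]],
  ],
)

```text
t: 15.5
tool_pos: [0.5557, -0.0718, 0.1506]
tool_rot: [1.763, 0.722, -1.778]
contact_force: [-0.5, -0.2, -0.5]
opening: 0.0
```

```bash
python3 st.py; python3 look.py wrist6; python3 pin.py
```

```text
15.5 tcp [ 0.5557 -0.0718  0.1506] case mm [-39.2027  22.0349] F [-0.5215 -0.2322 -0.5343] z yaw 44.18782119040328 tilt [-1.     -0.0063  0.0057]
15.5 [ 0.5557 -0.0718  0.1506] 2.8753538872895745e-05 [-0.5215 -0.2322 -0.5343]
[[-0.0085  0.697  -0.717 ]
 [ 0.0006 -0.7171 -0.697 ]
 [-1.     -0.0063  0.0057]]
test_set 0.63 [ 0.6011 -0.0616 -0.0016] [350. 144.]
selector 0.97 [ 0.6512 -0.0537  0.0263] [391.  95.]
selector 0.82 [ 0.4065 -0.0379 -0.001 ] [195. 267.]
selector_top 0.96 [ 0.6554 -0.0535  0.101 ] [423.  89.]
selector_top 0.73 [ 0.4035 -0.0324  0.0487] [167. 293.]
gate_start 0.58 [ 0.5579 -0.0758  0.0412] [327. 202.]
gate_corner 0.61 [ 0.612  -0.0202  0.0433] [325. 102.]
gate_end 0.65 [ 0.6515 -0.0542  0.0432] [397.  95.]
gate_end 0.31 [ 0.6771 -0.3158  0.0037] [578. 268.]
test_button_top 0.72 [ 0.6033 -0.1264  0.0644] [419. 216.]
wrist selector 0.95 [ 42.2182 -32.9229] 0.024707502730806186
wrist selector_top 0.88 [ 40.8773 -32.7067] 0.09921049150402536
scene selector 0.47 [ 41.2135 -24.3873] 0.026396488673408713
scene selector_top 0.48 [ 43.2161 -28.8995] 0.09479012433099765
side selector 0.47 [ 39.5463 -27.8261] 0.026132411216935214
side selector_top 0.43 [ 36.632 -30.161] 0.09633430208477889
```

View pics/wrist6.png

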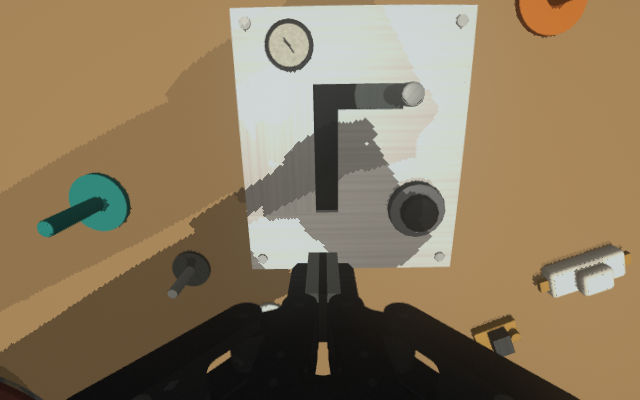

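The pin now stands at the end of the short leg (top at (412,94), upright), and its mark coincides with gate_end. The button is at (418,212). Moving over it.

arm_command(
  plan=[
    [[0,0.02,0.002,0,0,0,0],[0,0.024,0.002,0,0,0,0],[0,0.018,0,0,0,0,0],[0,0.005,0,0,0,0,0],[0,0,0,0,0,0,0],[0.02,0,0,0,0,0,0],[0.02,0,0,0,0,0,0],[0.015,0,0,0,0,0,0],[0.01,0,0,0,0,0,0],[0,0,0,0,0,0,0],[0,0,0,0,0,0,0]],
  ],
)

```text
t: 17.27
tool_pos: [0.6003, -0.1201, 0.0849]
tool_rot: [1.763, 0.726, -1.774]
contact_force: [0.0, 0.0, 0.0]
opening: -0.0001
```

```bash
python3 st.py; python3 - <<'E'
from h import *
o=ctrl.get_obs();A=R.from_rotvec(o['tool_rot']).as_matrix();print('to button in tool axes',A.T@(np.array([.6025,-.127,.058])-o['tool_pos']))
o=ctrl.get_obs();M=T('wrist',o);get_image('wrist')
for r in mark_of('wrist','test_button_top')[:2]: p=w(M,r['at']);print(r['conf'],p,A.T@(p-o['tool_pos']))
E
```

```text
17.2667 tcp [ 0.6003 -0.1201  0.0849] case mm [-41.2198 -43.6862] F [0.003  0.0453 0.0401] z yaw 44.39929881353227 tilt [-1.     -0.0065  0.0034]
to button in tool axes [0.0268 0.0067 0.0032]
0.94 [ 0.6031 -0.1248  0.0636] [0.0213 0.0055 0.0013]
```

arm_command(
  plan=[
    [[0.006,0.003,0.001,0,0,0,0],[0.006,0.002,0.001,0,0,0,0],[0.004,0,0,0,0,0,0],[0.003,0,0,0,0,0,0],[0,0,0,0,0,0,0],[0,0,0,0,0,0,0]],
  ],
)

```text
t: 17.87
tool_pos: [0.6054, -0.1266, 0.0686]
tool_rot: [1.767, 0.72, -1.767]
contact_force: [-0.6, -1.1, -0.1]
opening: -0.0003
```

```bash
python3 st.py
```

```text
17.8667 tcp [ 0.6054 -0.1266  0.0686] case mm [-42.2006 -51.9088] F [-0.5591 -1.1109 -0.097 ] z yaw 44.391620491329995 tilt [-1.      0.0005 -0.    ]
```

arm_command(
  plan=[
    [[0.003,-0.001,0.002,0,0,0,0],[0.003,0,0,0,0,0,0],[0.003,0,0,0,0,0,0],[0.002,0,0,0,0,0,0],[0.002,0,0,0,0,0,0],[0,0,0,0,0,0,0]],
  ],
)

```text
t: 18.37
tool_pos: [0.6039, -0.1276, 0.0564]
tool_rot: [1.768, 0.72, -1.765]
contact_force: [-1.9, 0.6, 4.5]
opening: 0.0004
```

```bash
python3 st.py
```

```text
18.3667 tcp [ 0.6039 -0.1276  0.0564] case mm [-43.953  -51.5307] F [-1.9475  0.5643  4.4663] z yaw 44.389825205533185 tilt [-1.      0.0017 -0.0008]
```

Contact, 4.5 N. Pressing on until the stop is clearly felt.

arm_command(
  plan=[
    [[0.002,0,0,0,0,0,0],[0.002,0,0,0,0,0,0],[0.002,0,0,0,0,0,0],[0.002,0,0,0,0,0,0],[0,0,0,0,0,0,0]],
  ],
)

```text
t: 18.78
tool_pos: [0.6042, -0.1276, 0.0569]
tool_rot: [1.764, 0.722, -1.768]
contact_force: [-0.8, 0.6, 2.9]
opening: -0.0
```

```bash
python3 st.py
```

```text
18.7833 tcp [ 0.6042 -0.1276  0.0569] case mm [-43.7464 -51.8558] F [-0.8068  0.5897  2.9479] z yaw 44.44772323499052 tilt [-1.     -0.0011  0.0018]
```

Each 2 mm row only builds about 3 N, so the arm is compliant. I'll use larger steps.

arm_command(
  plan=[
    [[0.005,0,0,0,0,0,0],[0.006,0,0,0,0,0,0],[0.008,0,0,0,0,0,0],[0.008,0,0,0,0,0,0]],
  ],
)

```text
t: 19.12
tool_pos: [0.6055, -0.1281, 0.0552]
tool_rot: [1.756, 0.729, -1.778]
contact_force: [-25.1, 6.6, 43.8]
opening: -0.0002
```

```bash
python3 st.py
```

```text
19.1167 tcp [ 0.6055 -0.1281  0.0552] case mm [-43.1226 -53.0733] F [-25.0744   6.5997  43.8049] z yaw 44.56467059949665 tilt [-0.9999 -0.0095  0.0088]
```

The stop is hard (44 N at z = 0.055). I'll retreat in small steps and read the force to verify the button's travel.

arm_command(
  plan=[
    [[-0.001,0,0,0,0,0,0],[0,0,0,0,0,0,0]],
  ],
)

```text
t: 19.28
tool_pos: [0.6075, -0.1285, 0.0623]
tool_rot: [1.757, 0.726, -1.773]
contact_force: [0.2, -1.1, -0.0]
opening: -0.0002
```

arm_command(
  plan=[
    [[-0.001,0,0,0,0,0,0]],
  ],
)

```text
t: 19.37
tool_pos: [0.6079, -0.1286, 0.0637]
tool_rot: [1.758, 0.725, -1.772]
contact_force: [-0.5, 0.3, 1.0]
opening: 0.0003
```

arm_command(
  plan=[
    [[-0.001,0,0,0,0,0,0]],
  ],
)

```text
t: 19.45
tool_pos: [0.608, -0.1287, 0.0645]
tool_rot: [1.758, 0.725, -1.772]
contact_force: [-0.3, 0.7, -0.4]
opening: -0.0
```

arm_command(
  plan=[
    [[-0.001,0,0,0,0,0,0]],
  ],
)

```text
t: 19.53
tool_pos: [0.6076, -0.1285, 0.0648]
tool_rot: [1.758, 0.725, -1.772]
contact_force: [-0.5, -0.3, -0.9]
opening: -0.0
```

arm_command(
  plan=[
    [[-0.001,0,0,0,0,0,0]],
  ],
)

```text
t: 19.62
tool_pos: [0.6072, -0.1284, 0.0648]
tool_rot: [1.757, 0.726, -1.774]
contact_force: [0.4, -1.1, 0.1]
opening: -0.0002
```

arm_command(
  plan=[
    [[-0.001,0,0,0,0,0,0]],
  ],
)

```text
t: 19.7
tool_pos: [0.6066, -0.1283, 0.0649]
tool_rot: [1.756, 0.727, -1.775]
contact_force: [-0.1, -0.1, -0.2]
opening: 0.0001
```

arm_command(
  plan=[
    [[-0.001,0,0,0,0,0,0]],
  ],
)

```text
t: 19.78
tool_pos: [0.6062, -0.1281, 0.065]
tool_rot: [1.756, 0.728, -1.776]
contact_force: [0.1, -0.2, -0.8]
opening: -0.0003
```

Free again at z = 0.065. One slow measured press, recentred, to see where contact begins.

arm_command(
  plan=[
    [[0,-0.003,0.001,0,0,0,0],[0.001,0,0,0,0,0,0]],
  ],
)

```text
t: 19.95
tool_pos: [0.6028, -0.1265, 0.0634]
tool_rot: [1.755, 0.729, -1.777]
contact_force: [-0.1, -1.0, -0.3]
opening: -0.0002
```

arm_command(
  plan=[
    [[0.002,0,0,0,0,0,0]],
  ],
)

```text
t: 20.03
tool_pos: [0.6029, -0.1265, 0.0614]
tool_rot: [1.756, 0.729, -1.777]
contact_force: [1.2, -0.4, 1.9]
opening: 0.0
```

arm_command(
  plan=[
    [[0.002,0,0,0,0,0,0]],
  ],
)

```text
t: 20.12
tool_pos: [0.6029, -0.1266, 0.0595]
tool_rot: [1.756, 0.728, -1.777]
contact_force: [-0.6, 0.1, 1.5]
opening: -0.0003
```

arm_command(
  plan=[
    [[0.002,0,0,0,0,0,0]],
  ],
)

```text
t: 20.2
tool_pos: [0.6029, -0.1266, 0.0576]
tool_rot: [1.756, 0.728, -1.777]
contact_force: [-1.9, -0.0, 3.1]
opening: 0.0002
```

arm_command(
  plan=[
    [[0.002,0,0,0,0,0,0]],
  ],
)

```text
t: 20.28
tool_pos: [0.603, -0.1266, 0.0559]
tool_rot: [1.756, 0.728, -1.777]
contact_force: [-3.2, 0.1, 12.2]
opening: 0.0
```

arm_command(
  plan=[
    [[0.003,0,0,0,0,0,0]],
  ],
)

```text
t: 20.37
tool_pos: [0.6032, -0.1267, 0.0556]
tool_rot: [1.755, 0.729, -1.778]
contact_force: [-12.6, 3.2, 27.7]
opening: 0.0003
```

arm_command(
  plan=[
    [[0.004,0,0,0,0,0,0]],
  ],
)

```text
t: 20.45
tool_pos: [0.6033, -0.1267, 0.0555]
tool_rot: [1.753, 0.731, -1.78]
contact_force: [-14.5, 3.6, 28.2]
opening: 0.0002
```

arm_command(
  plan=[
    [[0.005,0,0,0,0,0,0]],
  ],
)

```text
t: 20.53
tool_pos: [0.6033, -0.1267, 0.0555]
tool_rot: [1.751, 0.733, -1.782]
contact_force: [-16.0, 4.8, 31.3]
opening: 0.0003
```

arm_command(
  plan=[
    [[0.006,0,0,0,0,0,0]],
  ],
)

```text
t: 20.62
tool_pos: [0.6034, -0.1267, 0.0554]
tool_rot: [1.749, 0.735, -1.785]
contact_force: [-18.3, 5.2, 35.3]
opening: -0.0
```

Contact starts at about z = 0.062, the spring builds to 3–4 N, and the hard stop is at 0.0555: about 6 mm, the full travel. Lifting off.

arm_command(
  plan=[
    [[-0.005,0,0,0,0,0,0],[-0.015,0,0,0,0,0,0],[-0.025,0,0,0,0,0,0],[-0.03,0,0,0,0,0,0],[-0.02,0,0.015,0,0,0,0],[0,0,0.02,0,0,0,0],[0,0,0.02,0,0,0,0],[0,0,0,0,0,0,0],[0,0,0,0,0,0,0]],
  ],
)

```text
t: 21.37
tool_pos: [0.5663, -0.1665, 0.158]
tool_rot: [1.749, 0.733, -1.781]
contact_force: [-0.2, 0.3, -0.0]
opening: -0.0001
```

```bash
python3 st.py; python3 look.py wrist7; python3 pin.py
```

```text
21.3667 tcp [ 0.5663 -0.1665  0.158 ] case mm [-97.9898 -52.9883] F [-0.1807  0.2861 -0.0462] z yaw 44.77072691483228 tilt [-0.9998 -0.0129  0.0129]
21.3667 [ 0.5663 -0.1665  0.158 ] -0.00011608805483199262 [-0.1807  0.2861 -0.0462]
[[-0.0182  0.7041 -0.7099]
 [ 0.0001 -0.71   -0.7042]
 [-0.9998 -0.0129  0.0129]]
test_set 0.68 [ 0.6033 -0.0626  0.    ] [267.  71.]
selector 0.94 [ 0.3976  0.0679 -0.0016] [ 23. 138.]
selector 0.89 [ 0.653  -0.0519  0.0272] [295.   7.]
selector_top 0.94 [ 0.4062 -0.0351  0.0542] [ 75. 226.]
selector_top 0.88 [ 0.4149 -0.1314  0.0509] [175. 289.]
gate_start 0.83 [ 0.5611 -0.0787  0.0385] [238. 125.]
gate_corner 0.56 [ 0.6134 -0.0233  0.0429] [225.  15.]
gate_end 0.79 [ 0.652  -0.0546  0.0404] [295.   7.]
wrist selector 0.63 [ 41.6435 -30.4619] 0.026606223331677004
scene selector 0.49 [ 41.8746 -27.3596] 0.02370975518627816
scene selector_top 0.46 [ 44.803  -29.1728] 0.09492096532444405
side selector 0.65 [ 38.3839 -27.6411] 0.025155432701327696
side selector 0.49 [37.3456 21.73  ] 0.04179926892212349
side selector_top 0.48 [ 39.367  -34.0855] 0.0991641021500621
```

View pics/wrist7.png

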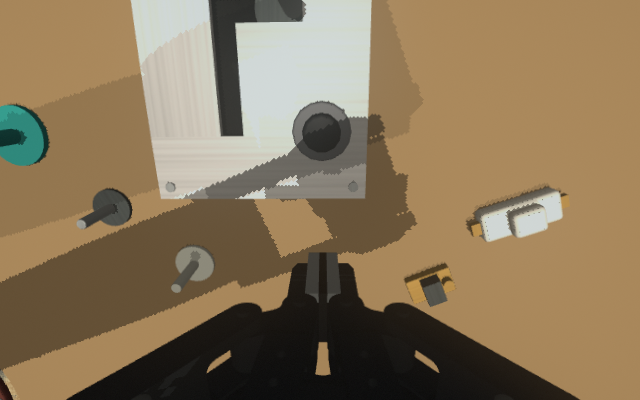

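The button at (322,132) is up again, and the pin is still at the end of the short leg (about (295,7)). The protector and the fuse carrier in view show no sign of having been touched, and the arm is clear. Handing in.

```bash
python3 -c "from station import finish_job; print(finish_job())"
```

```text
the job is handed in; nothing more can be done
None
```

I pushed the selector pin along the long leg to the corner stop, then down the short leg until it stopped against the end. After that I pressed the test button to its hard stop twice and let it come back up. The job was handed in at about 22 s of the 42 s allowed, and no verdict was reported.

**Last checks**
- **Pin:** the three cameras put it at about x +41, y −28.5 mm in the case's frame, against a target of +40, −30. Single readings scattered by up to about 4 mm. It looked upright once I had backed off.
- **Button:** contact began near z = 0.062 m and the hard stop was at 0.0555 m, which matches the 6 mm travel. Spring force was 3–4 N near the bottom and peaked at 44 N against the stop. In the last picture it looked up again; I did not measure its height.
- **Arm:** the fingers were clear and contact force was about 0 N at the end.
- **Loose items:** I moved nothing near them. The fuse carrier and one protector were in the last picture; I did not measure the handset or the other protector again.

**What disagreed**
- The networks put the pin's top at about 95–100 mm, and my own estimate was about 90 mm, where the text says 70 mm. It made no difference to the pushes.
- On the short leg, the wider upper part of the fingers seems to have touched the pin rather than the very tips. The measured force stayed under 6 N.

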